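Fit the matching keyed spindle into the sample mixer and hold it home

TASK

Take the spindle whose colour matches the orange ring on the mixer's hub out of its stand, put its nose into the hub and turn it while pushing until the key slips into the keyway, then keep pushing against the spring ejector until the collar sits flat on the hub. Finish while still gripping the spindle by its head and holding it down fully home, so that a colleague can tighten the clamp; do not let go. Leave the other spindles in their stands and do not disturb anything else on the bench.

Things in the scene. Friction and masses are not known exactly. Their poses are not given: they have to be found in the camera images.
- orange_spindle: Keyed spindle, about 0.17 kg, upright in a white stand. Origin: centre of the shaft's lower end, z up. From there up: steel shaft 16 mm diameter to 38 mm; orange collar disc 38 mm diameter, 38 to 44 mm up; orange square head 28 x 28 mm, 44 to 84 mm up, flats square to x and y: grip across two flats. A white tab on the collar and a white line on the head's top point to +x, like the key.
- orange_spindle_tip (a point): Centre of the lower end of the orange spindle's shaft (its origin). The lowest 12 mm of the shaft are a plain round nose, the first 4 mm tapered to 11 mm diameter. Above it a key 6 mm wide stands on the shaft's +x side, from 12 to 30 mm up, reaching out to 12.5 mm from the axis.
- orange_spindle_head (a point): Point on the orange spindle's axis, 66 mm above its lower end, in the square head: where to grip.
- orange_spindle_stand: White plastic block fixed to the table, 68 x 68 mm, 42 mm high, with a 29 mm square hole, holding the orange spindle, whose collar rests on it (lower end 4 mm above the table): lift it straight up by 45 mm or more. Origin: centre of its underside. The blue and grey spindles have stands just like it.
- mixer: Cream sample mixer fixed to the table, housing 160 x 160 mm, top 70 mm high. Origin: centre of its underside, z up, front with display and knob on the -x side. On its z axis stands a steel hub, 52 mm diameter with an orange ring around (58 mm), flat face 115 mm above the table. The hub is stiff to turn (0.5 N m); the light drag of the key does not turn it.
- hub_mouth (a point): Centre of the hub's bore at the face, 115 mm up. Bore 18.5 mm; keyway 8.5 mm wide, out to 14.5 mm from the axis, full depth, marked by a black line on the face. It points within 0.45 rad of the mixer's +x; not reported: see it, or turn the spindle under 5 to 15 N until the key drops in. Off the keyway the key rests on the face, nose 12 mm deep.
- ejector (a joint): brass spring ejector in the bore, travel in m, 0 = up (its top 14 mm below the hub's face), grows as it is pressed down; 0.024 with the collar flat on the hub's face. The spring gives 3.5 N at 0 and 9 N there, and lifts a spindle that is let go.
- blue_spindle: same shape and sizes as the orange spindle, but head and collar are blue; stands upright in its own stand. Not to be used: leave it there.
- grey_spindle: same shape and sizes as the orange spindle, but head and collar are grey; stands upright in its own stand. Not to be used: leave it there.
- dish: lidded culture dish, 93 mm diameter, 16 mm high; origin at the centre of its underside. Bystander.
- ointment_jar: small amber jar with white cap, 36 mm diameter, 35 mm high; origin at the centre of its underside. Bystander.
- slide_box: blue slide box, 35 x 85 x 22 mm; origin at the centre of its underside. Bystander.
- brown_bottle: brown bottle with black cap, 52 mm diameter, 100 mm high; origin at the centre of its underside. Bystander.
- white_jar: white jar with blue lid, 64 mm diameter, 70 mm high; origin at the centre of its underside. Bystander.
Mind the look-alikes: they are no part of the job. What is shaped like the mixer but blue or pink is not meant.

How it is judged:
By the outcome, as a careful person would: the job done as asked, in the order asked, and still so for the second after the job is handed in, while the arm keeps its last pose, push and grip.
It also fails if it takes over 45 s, if anything falls off the work surface, if the arm or the gripper's body presses on something with over 40 N, if the wrist force passes 120 N, or if a joint passes its speed limit or range.

ROBOT

A 7-joint arm with a two-finger parallel gripper is mounted at the origin on the work surface. World frame = base frame: x ahead of the robot, y to its left, z up, the work surface at z = 0. Lengths are in mm, angles in rad, forces in N, time in s.
With the tool pointing down it reaches from about 350 to 900 mm from the base axis. Payload 7.2 kg.
Tool frame: the origin (TCP) lies midway between the tips of the shut fingers; the grasp point (between the pads) lies 19 mm behind it (bot.tcp_to_grasp is the distance from the TCP to the grasp point, in mm); z points along the fingers, x is the direction in which the jaws open and shut, and the axes are right-handed (so a half turn about z gives the same grasp; the last joint's range is limited). The gripper opens to 85 mm and grips with 20 to 120 N. Pads are 22 mm wide; open, the fingers measure 114 mm over their backs; the gripper's body (76 mm by 85 mm) begins 54 mm behind the grasp point. The pads swing forward as they close: fully open they stand 13 mm farther back than shut.
Start: joints at [1.136, 0.411, -0.013, 1.596, 0.006, 1.134, -0.082], TCP at [224.132, -583.432, 231.297] pointing down, gripper open.
Joint ranges: [-2.95, 2.95], [-0.29, 1.99], [-1.47, 1.44], [0.14, 2.54], [-1.03, 4.17], [0.13, 1.85], [-2.86, 2.86]. Speed limits (rad/s): [2.39, 2.39, 3.01, 3.01, 3.14, 3.14, 3.14].

INTERFACE

Orientations are given as a rotation vector (axis times angle).
In Python, from station import status, optics, job, bot gives the robot as it stands.
- The arm moves only by the tool apply_moves, never from a script. Its argument "steps" is text: rows parted by semicolons, each of 4 numbers parted by spaces: the shift along the tool's x, y, z in cm, then the turn about the tool's z in rad. In form: x y z turn; .... A call has 1 to 12 rows; each row is the pose to reach, as a shift and turn from the pose commanded when the call began, along the tool's axes at that moment; what a row does not reach only later rows make up. A row lasts 1/10 s, in which the tool goes at most 50 mm and 8.59 degrees, less where a joint would pass 70% of its speed; a pose out of reach is approached as far as the arm can. A call with a gripper value outside its range is refused whole. "fingers" is the finger opening in cm, from 0 to 8.54, set as the call begins (left out, the last holds). The fingers move at their own pace and stop on an object; "grip_force" is the grip in N (left out, the last holds). Time passes only in rows, so rows that repeat a pose let the fingers close. It gives the time, the measured TCP pose, the force and the opening at its end, in the units of the state.
- status.sense(): the state, without advancing time (a new reading comes with each control period).
- optics.grab_frame(name): name is "scene" or "top" or "wrist"; returns a dict with "image" (480x640x3 uint8, blue, green, red), "fx", "fy", "cx", "cy" (pixels), "k1" (the pictures are not rectified: a ray, as slopes to the right and down, at radius r is drawn at 1 + k1 r^2 times it, then the intrinsics apply), "eye" and "rotation" of the camera in the world. Camera axes: x right, y up, looking along -z (the intrinsics and any distortion apply to the point x, -y, -z); pixel columns grow to the right and rows downward; lengths in mm; the calibration is good to about 2 mm. A picture is of the moment at which its call begins. There is no depth.
- job.job_done(): hands the job in, once; it reports no verdict.
The state is a dict: "t": time; "joints": joint angles; "qd": joint speeds; "tau": joint torques, N m; "tcp_pos": TCP position; "tool_rot": TCP orientation; "contact_force": force on the tool from outside, world axes, zero at the start; "torque": the same for the moment, N m; "opening": finger opening in mm.
Only numpy, scipy, OpenCV 4.12 (cv2) and the standard library are available. Lean on these libraries where they do the work, as an engineer would, in place of code of your own. Each camera call takes 0.05 s, during which the arm holds its last target.

## Working session

There is one attempt and no reset: what is moved stays moved. The work goes in short steps, Python scripts to look and compute and a tool call to move; the robot and the scene stay as the last step left them, time stands still between calls to the robot, and variables do not carry over. Pictures are saved under pics/ and viewed, and the job is handed in when it is done.

Besides the shell and the picture viewer there is one more tool, called after "Request:" as name(argument=value, ...) on one line, values as JSON. apply_moves: Moves the arm, as the interface text tells. Its arguments: {"type":"object","properties":{"steps":{"type":"string"},"fingers":{"type":"number"},"grip_force":{"type":"number"}},"required":["steps"]}

```bash
mkdir -p pics; ls; cat > h.py <<'E'
import numpy as np, cv2
from station import status, optics, job, bot
def ray(f,u,v):
    K=np.array([[f['fx'],0,f['cx']],[0,f['fy'],f['cy']],[0,0,1]],float)
    p=cv2.undistortPoints(np.array([[[u,v]]],float),K,np.array([f['k1'],0,0,0.]),)[0,0] if False else None
    xd=np.array([(u-f['cx'])/f['fx'],(v-f['cy'])/f['fy']]);x=xd.copy()
    for _ in range(30): x=xd/(1+f['k1']*(x@x))
    d=np.array(f['rotation'])@np.array([x[0],-x[1],-1.]);return np.array(f['eye'],float),d
def onz(f,u,v,z):
    e,d=ray(f,u,v);return e+d*(z-e[2])/d[2]
def proj(f,P):
    c=np.array(f['rotation']).T@(np.array(P,float)-np.array(f['eye']));x=np.array([c[0],-c[1]])/-c[2]
    x=x*(1+f['k1']*(x@x));return x*[f['fx'],f['fy']]+[f['cx'],f['cy']]
E
python3 - <<'E'
from h import *
import pickle
s=status.sense();print(s)
for n in('scene','top','wrist'):
    f=optics.grab_frame(n);cv2.imwrite(f'pics/{n}0.png',f['image']);pickle.dump(f,open(n+'0.pkl','wb'));print(n,[np.round(f[k],3).tolist() for k in('fx','cx','cy','k1','eye','rotation')])
E
```

```text
pics
{'t': 0.0, 'joints': array([ 1.13577931,  0.41190772, -0.01270003,  1.59708414,  0.00561335,
        1.13427621, -0.08219817]), 'qd': array([ 1.35518797e-03,  5.52635814e-05,  9.97139356e-04, -8.45583453e-04,
        2.12829796e-03, -6.61521069e-04, -8.67927408e-04]), 'tau': array([-1.50884653e-04, -6.00627351e+01,  6.82032667e-01, -2.99414009e+01,
        1.38744796e-02,  1.03185009e-02,  3.29849001e-05]), 'tcp_pos': array([ 223.92071944, -582.96513823,  230.43184841]), 'tool_rot': array([-2.58867982e+00,  1.77854210e+00,  2.23390443e-03]), 'contact_force': array([0.19137887, 0.27024843, 1.23662642]), 'torque': array([-0.00926392, -0.00229356,  0.03921216]), 'opening': 85.24846988469655}
scene [575.354, 313.64, 236.468, 0.026, [1190.283, -366.218, 865.724], [0.69, 0.429, 1.043]]
top [561.799, 309.594, 242.751, -0.083, [312.404, -60.731, 1061.887], [0.175, -0.16, -1.433]]
wrist [349.385, 320.99, 236.929, 0.017, [295.959, -554.998, 373.559], [-0.265, 0.183, -1.195]]
```

```bash
sed -i "s/np.array(f\['rotation'\])/cv2.Rodrigues(np.array(f['rotation'],float))[0]/" h.py; sed -i '/if False else None/d;/K=np.array/d' h.py; cat h.py
```

```text
import numpy as np, cv2
from station import status, optics, job, bot
def ray(f,u,v):
    xd=np.array([(u-f['cx'])/f['fx'],(v-f['cy'])/f['fy']]);x=xd.copy()
    for _ in range(30): x=xd/(1+f['k1']*(x@x))
    d=cv2.Rodrigues(np.array(f['rotation'],float))[0]@np.array([x[0],-x[1],-1.]);return np.array(f['eye'],float),d
def onz(f,u,v,z):
    e,d=ray(f,u,v);return e+d*(z-e[2])/d[2]
def proj(f,P):
    c=cv2.Rodrigues(np.array(f['rotation'],float))[0].T@(np.array(P,float)-np.array(f['eye']));x=np.array([c[0],-c[1]])/-c[2]
    x=x*(1+f['k1']*(x@x));return x*[f['fx'],f['fy']]+[f['cx'],f['cy']]
```

View pics/scene0.png

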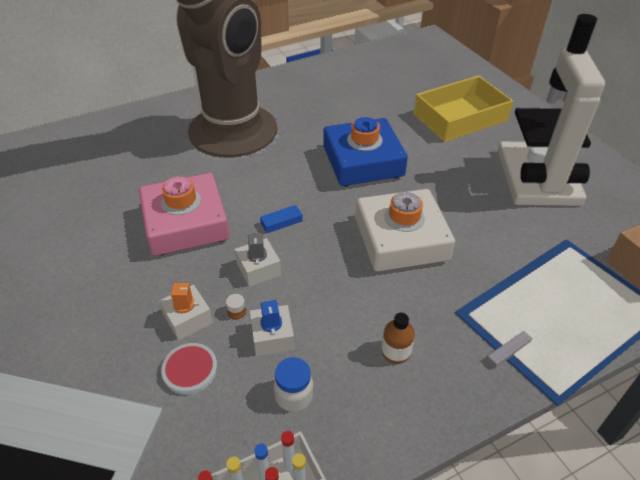

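View pics/top0.png

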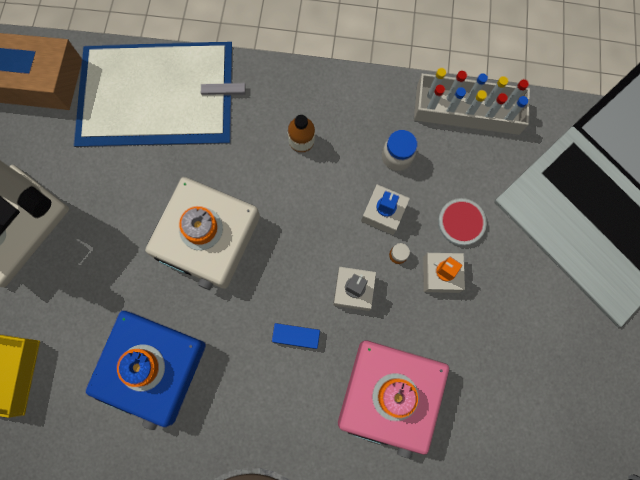

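View pics/wrist0.png

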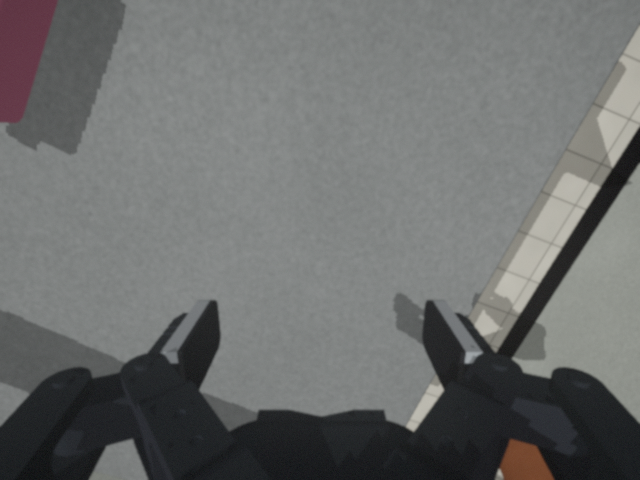

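```bash
python3 - <<'E'
from h import *
import pickle
T=pickle.load(open('top0.pkl','rb'));S=pickle.load(open('scene0.pkl','rb'))
print('tcp proj',proj(T,[224,-583,231]),proj(S,[224,-583,231]),proj(S,[0,0,0]),proj(T,[0,0,0]))
for n,z,t,s in[('orange',88,(450,267),(183,292)),('blue',88,(387,203),(270,312)),('grey',88,(355,283),(257,243)),('mixer',115,(198,224),(406,199)),('bluemix',115,(137,367),(365,127)),('pink',115,(399,397),(178,185)),('dish',16,(462,221),(189,367)),('jar',35,(400,253),(235,302)),('slide',22,(296,335),(281,216)),('bottle',100,(301,122),(401,321)),('wjar',70,(401,144),(293,374))]:
    print(n,onz(T,*t,z).round(),onz(S,*s,z).round())
for n,u0,v0,im in(('cs',130,220,S),('ct',320,170,T),('cm',140,170,T),('csm',350,170,S)):
    c=im['image'][v0:v0+140,u0:u0+180];cv2.imwrite(f'pics/{n}.png',cv2.resize(c,None,fx=4.4,fy=4.2,interpolation=2))
E
```

```text
tcp proj [653.41034388 469.90137761] [-54.53279719 176.92775929] [232.974346   130.20497454] [249.69473648 537.7437729 ]
orange [ 515. -289.   88.] [ 528. -288.   88.]
blue [ 617. -166.   88.] [ 635. -171.   88.]
grey [ 465. -125.   88.] [ 478. -128.   88.]
mixer [527. 159. 115.] [525. 168. 115.]
bluemix [272. 219. 115.] [282. 219. 115.]
pink [ 282. -217.  115.] [ 283. -214.  115.]
dish [ 623. -323.   16.] [ 627. -321.   16.]
jar [ 540. -206.   35.] [ 548. -205.   35.]
slide [365. -34.  22.] [368. -32.  22.]
bottle [748.   8. 100.] [757.   8. 100.]
wjar [ 742. -183.   70.] [ 749. -183.   70.]
```

View pics/cs.png

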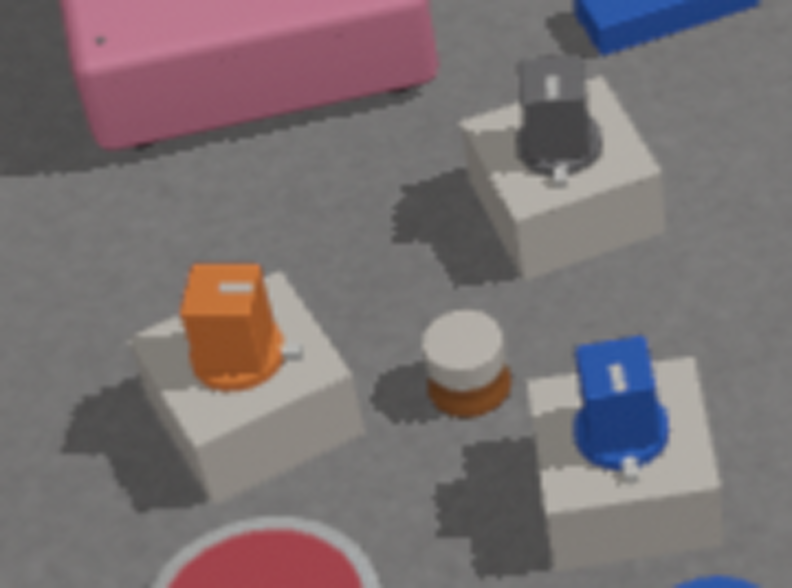

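View pics/ct.png

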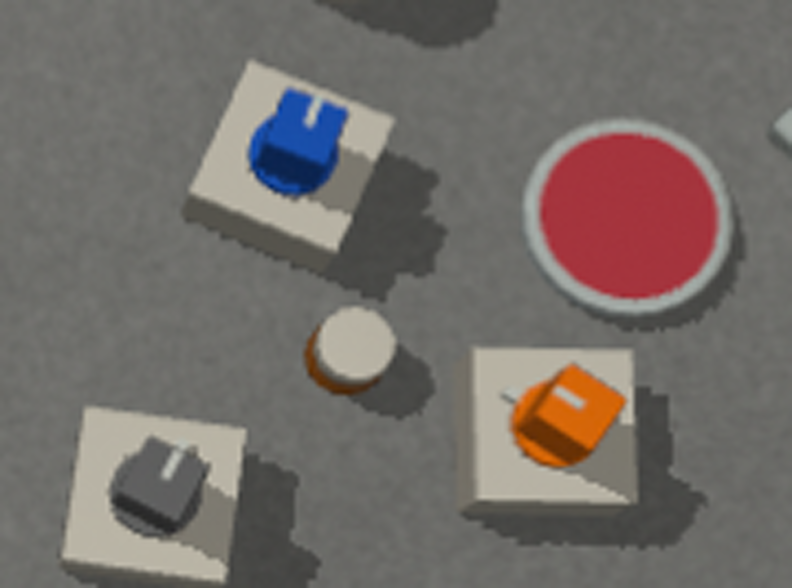

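View pics/cm.png

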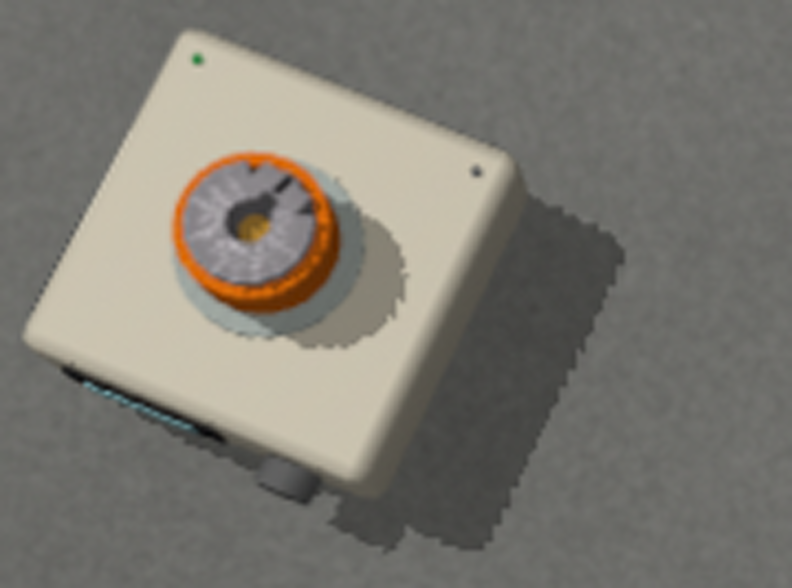

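View pics/csm.png

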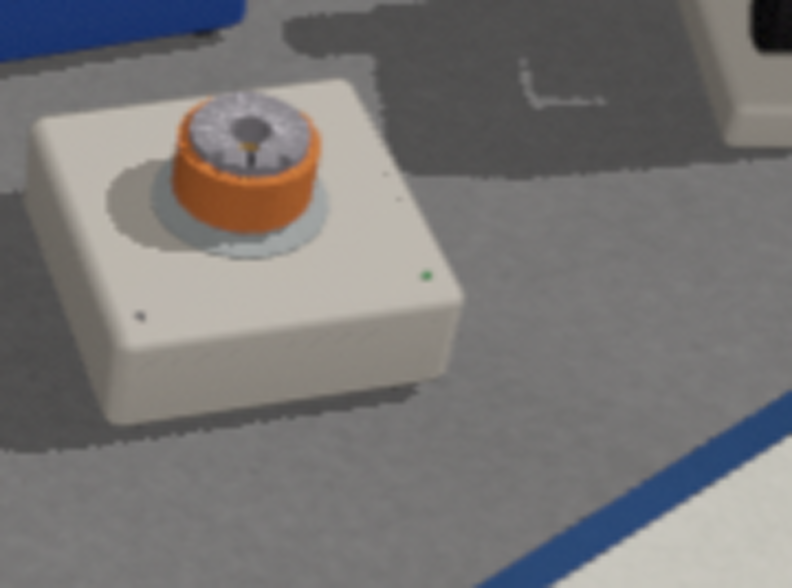

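```bash
python3 - <<'E'
from h import *
import pickle
T=pickle.load(open('top0.pkl','rb'));S=pickle.load(open('scene0.pkl','rb'))
def pt(n,u0,v0,x,y): return u0+x/4.4,v0+y/4.2
# orange tab & collar ; z=47
tab=onz(T,*pt('ct',320,170,510,396),47); col=onz(T,*pt('ct',320,170,554,426),47)
print('orange tab',tab,col,np.degrees(np.arctan2(*(tab-col)[1::-1])))
a=onz(T,*pt(0,320,170,554,390),88);b=onz(T,*pt(0,320,170,584,407),88);print('line',np.degrees(np.arctan2(*(a-b)[1::-1])))
b0=onz(T,*pt(0,140,170,252,225),115);k=onz(T,*pt(0,140,170,287,182),115);print('hub',b0,'key',np.degrees(np.arctan2(*(k-b0)[1::-1])))
b0=onz(S,*pt(0,350,170,251,131),115);k=onz(S,*pt(0,350,170,251,160),115);print('hub',b0,'key',np.degrees(np.arctan2(*(k-b0)[1::-1])))
# mixer corners: green led, black dot on top z=70
g=onz(T,*pt(0,140,170,197,60),70);d=onz(T,*pt(0,140,170,476,171),70);print('mixer back edge dir',np.degrees(np.arctan2(*(g-d)[1::-1])))
s=status.sense();R=cv2.Rodrigues(s['tool_rot'])[0];print(R.round(3),bot.tcp_to_grasp)
W=pickle.load(open('wrist0.pkl','rb'));print('cam in tool',R.T@(np.array(W['eye'])-s['tcp_pos']),'axis in tool',R.T@cv2.Rodrigues(np.array(W['rotation']))[0]@[0,0,-1.])
print('delta tool to (515,-289)',R.T@(np.array([518,-289,230])-s['tcp_pos']))
E
```

```text
orange tab [ 525.29934246 -272.55274825   47.        ] [ 514.39859802 -292.11240041   47.        ] 60.86874019307329
line 65.89624019247164
hub [528.06434419 160.65500585 115.        ] key -27.943078867376975
hub [531.68012662 166.11180569 115.        ] key -33.284595167485165
mixer back edge dir 74.39389864636637
[[ 0.359 -0.933 -0.001]
 [-0.933 -0.359  0.001]
 [-0.001  0.    -1.   ]] 18.700000000000003
cam in tool [  -0.58559036  -77.2630159  -142.91882184] axis in tool [2.53245048e-04 2.98768160e-01 9.54325690e-01]
delta tool to (515,-289) [-169.07482921 -379.94148786    0.82940737]
```

Request:
apply_moves(steps="-16.9 -38 0 -2.3;-16.9 -38 0 -2.3;-16.9 -38 0 -2.3;-16.9 -38 0 -2.3;-16.9 -38 0 -2.3;-16.9 -38 0 -2.3;-16.9 -38 0 -2.3;-16.9 -38 0 -2.3;-16.9 -38 3 -2.3;-16.9 -38 3 -2.3;-16.9 -38 3 -2.3;-16.9 -38 3 -2.3", fingers=8.54, grip_force=60)

```text
t: 1.35
tcp_pos: [518.2, -289.0, 200.7]
tool_rot: [-2.999, -0.932, 0.001]
contact_force: [-0.4, 0.2, 0.9]
opening: 85.0
```

Request:
apply_moves(steps="0 0 0 -0.15;0 0 0 -0.3;0 0 0 -0.45;0 0 0 -0.5;0 0 0 -0.5")

```text
t: 1.85
tcp_pos: [518.0, -289.5, 200.9]
tool_rot: [-2.681, -1.637, 0.0]
contact_force: [0.1, -0.3, -0.4]
opening: 85.3
```

```bash
python3 - <<'E'
from h import *
import pickle
s=status.sense();R=cv2.Rodrigues(s['tool_rot'])[0];print(s['t'],s['tcp_pos'],s['joints'].round(2),np.degrees(np.arctan2(R[1,0],R[0,0])),R[:,2])
for n in ['wrist']:
    f=optics.grab_frame(n);cv2.imwrite(f'pics/{n}1.png',f['image']);pickle.dump(f,open(n+'1.pkl','wb'))
E
```

```text
1.85 [ 517.95293153 -289.52353945  200.91871875] [ 0.88  0.46 -0.62  1.68  0.29  1.1   1.27] 62.80987783187295 [-5.03695208e-04  4.84751170e-04 -9.99999756e-01]
```

View pics/wrist1.png

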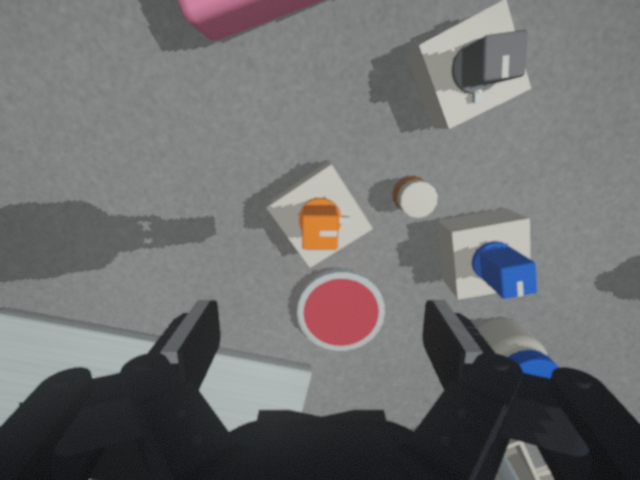

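```bash
cat > meas.py <<'E'
from h import *
import pickle,sys
def head(f,zt=88,box=None):
    im=f['image'];hsv=cv2.cvtColor(im,cv2.COLOR_BGR2HSV)
    return hsv
E
python3 - <<'E'
from h import *
import pickle
f=pickle.load(open('wrist1.pkl','rb'))
c=f['image'][180:280,260:380];cv2.imwrite('pics/w1c.png',cv2.resize(c,None,fx=6,fy=6,interpolation=0))
hsv=cv2.cvtColor(c,cv2.COLOR_BGR2HSV)
print(hsv[30:75:4,60]); 
E
```

```text
[[ 12 178 139]
 [ 12 178 153]
 [ 15 195 212]
 [ 15 191 214]
 [ 15 192 214]
 [ 13 129 205]
 [ 14  51 201]
 [ 15 188 213]
 [ 15 189 214]
 [ 15 195 213]
 [ 15  42 190]
 [ 26  11 194]]
```

View pics/w1c.png

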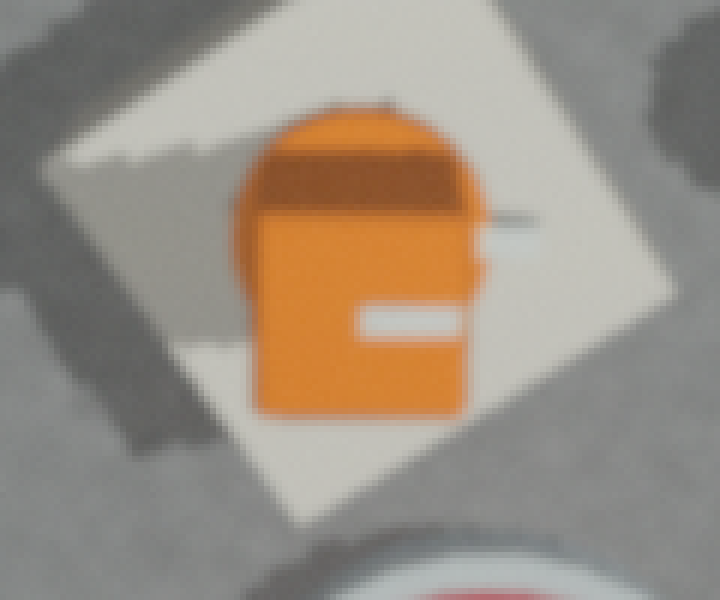

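```bash
python3 - <<'E'
from h import *
import pickle
f=pickle.load(open('wrist1.pkl','rb'))
P=np.array([onz(f,259.5+x/6,179.5+y/6,88) for x,y in [(258,212),(467,212),(467,416),(254,416)]])
print(P.mean(0)); 
for a,b in((0,1),(3,2)): d=P[b]-P[a];print(np.linalg.norm(d),np.degrees(np.arctan2(d[1],d[0])))
for a,b in((0,3),(1,2)): d=P[b]-P[a];print(np.linalg.norm(d),np.degrees(np.arctan2(d[1],d[0]))+90)
# check edges of line
a,b=[onz(f,259.5+x/6,179.5+y/6,88) for x,y in [(357,322),(462,321)]];d=b-a;print(np.degrees(np.arctan2(d[1],d[0])))
# stand top corners
Q=np.array([onz(f,259.5+x/6,179.5+y/6,42) for x,y in [(40,168),(302,526),(677,291)]]);print((Q[0]+Q[2])/2)
T=pickle.load(open('top0.pkl','rb'));S=pickle.load(open('scene0.pkl','rb'))
m=P.mean(0)
E
```

```text
[ 518.09497079 -289.61706469   88.        ]
26.23460736680844 62.77475002418421
27.566488924904622 62.769788196951566
27.15489753091634 60.779942820773805
27.143582507805124 63.590931639114004
63.3418122161074
[ 518.52683743 -289.98419868   42.        ]
```

Request:
apply_moves(steps="0 0 4 0;0 0 8 0;0 0 12 0;0 0 14 0;0 0 14.9 0;0 0 14.9 0;0 0 14.9 0")

```text
t: 2.6
tcp_pos: [519.1, -289.6, 53.4]
tool_rot: [2.681, 1.635, 0.001]
contact_force: [1.1, 0.9, 0.1]
opening: 85.3
```

Request:
apply_moves(steps="0 0 0 0;0 0 0 0;0 0 0 0;0 0 0 0;0 0 0 0;0 0 0 0;0 0 0 0;0 0 0 0", fingers=2, grip_force=80)

```text
t: 3.4
tcp_pos: [518.6, -289.7, 53.0]
tool_rot: [2.681, 1.636, 0.001]
contact_force: [-0.6, 0.3, 6.2]
opening: 27.0
```

Request:
apply_moves(steps="0 0 -1 0;0 0 -3 0;0 0 -6 0;0 0 -10 0;0 0 -14 0;0 0 -16 0;0 0 -16 0;0 0 -16 0")

```text
t: 4.2
tcp_pos: [517.8, -289.4, 212.1]
tool_rot: [2.682, 1.637, -0.001]
contact_force: [-0.1, -0.2, -2.1]
opening: 27.4
```

```bash
python3 - <<'E'
from h import *
import pickle
s=status.sense();print(s['tcp_pos'],s['opening'],s['contact_force'])
f=optics.grab_frame('wrist');cv2.imwrite('pics/wrist2.png',f['image']);pickle.dump(f,open('wrist2.pkl','wb'))
f=optics.grab_frame('scene');cv2.imwrite('pics/scene2.png',f['image'])
E
```

```text
[ 517.80176887 -289.37615396  212.05747721] 27.359401675673087 [-0.1063101  -0.16838466 -2.10557655]
```

View pics/wrist2.png

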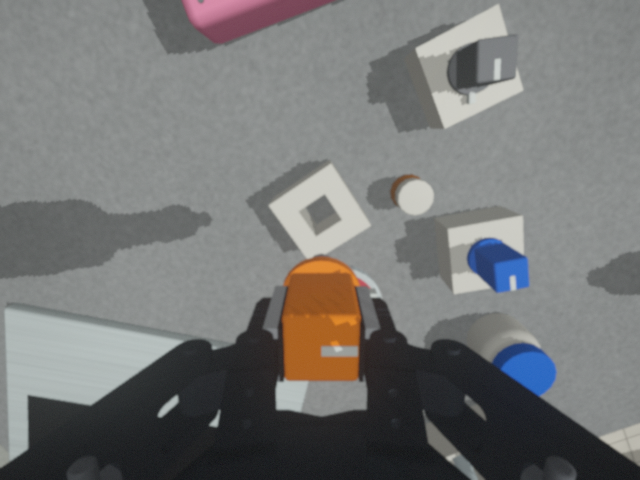

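View pics/scene2.png

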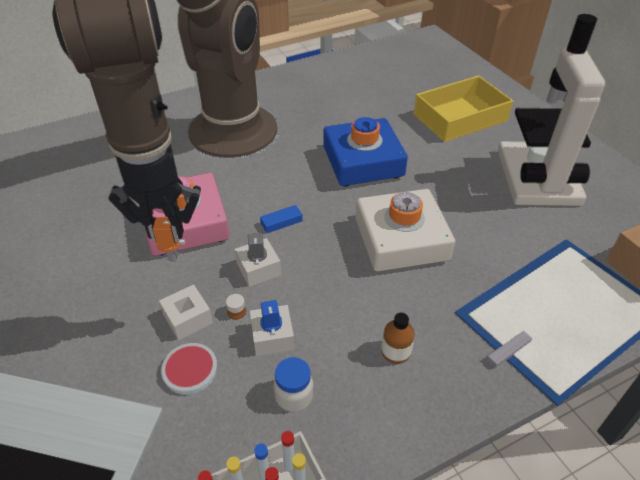

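Request:
apply_moves(steps="36.7 -19.8 0 1.62;36.7 -19.8 0 1.62;36.7 -19.8 0 1.62;36.7 -19.8 0 1.62;36.7 -19.8 0 1.62;36.7 -19.8 0 1.62;36.7 -19.8 0 1.62;36.7 -19.8 0 1.62;36.7 -19.8 0 1.62;36.7 -19.8 0 1.62;36.7 -19.8 0 1.62;36.7 -19.8 0 1.62")

```text
t: 5.5
tcp_pos: [508.9, 127.9, 210.6]
tool_rot: [3.031, -0.819, -0.004]
contact_force: [-0.1, 0.3, -1.6]
opening: 27.2
```

Request:
apply_moves(steps="0 0 0 0;0 0 0 0;0 0 0 0")

```text
t: 5.8
tcp_pos: [509.6, 127.4, 211.7]
tool_rot: [3.034, -0.812, -0.002]
contact_force: [-0.4, -0.5, -0.8]
opening: 27.3
```

```bash
python3 - <<'E'
from h import *
import pickle
s=status.sense();R=cv2.Rodrigues(s['tool_rot'])[0];print(s['t'],s['tcp_pos'],s['opening'],s['contact_force'],s['joints'].round(2),np.degrees(np.arctan2(R[1,0],R[0,0])),R[:,2])
f=optics.grab_frame('wrist');cv2.imwrite('pics/wrist3.png',f['image']);pickle.dump((f,s),open('wrist3.pkl','wb'))
E
```

```text
5.8 [509.64793371 127.36114006 211.72338813] 27.257843183352335 [-0.38063989 -0.45042819 -0.84874516] [ 0.07  0.31 -0.49  1.83  0.17  1.04 -1.01] -29.95523099298239 [-1.02208964e-03 -1.24578510e-04 -9.99999470e-01]
```

View pics/wrist3.png

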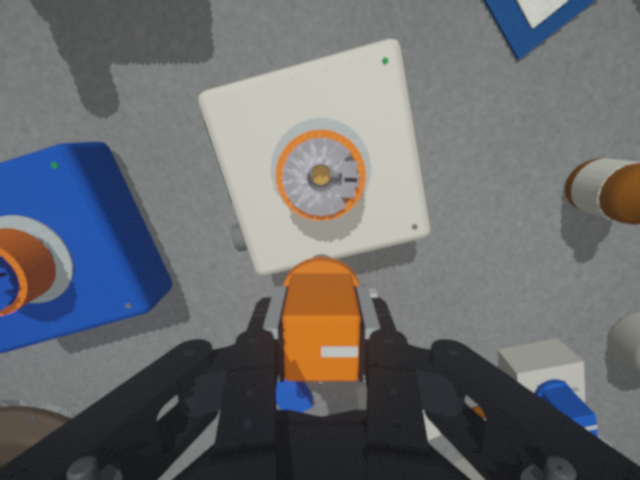

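The wrist picture shows the cream mixer's orange-ringed hub at (320,175). The keyway points almost image-right (slot at about (335,180), black line at about (350,180)). The spindle's head is in the jaws, with its white line at (340,352) also pointing image-right.

```bash
python3 - <<'E'
from h import *
import pickle
f,s=pickle.load(open('wrist3.pkl','rb'))
c=f['image'][120:230,260:380];a=cv2.resize(c,None,fx=5,fy=5,interpolation=2)
d=cv2.resize(f['image'][250:390,270:375],None,fx=4,fy=4,interpolation=2)
cv2.imwrite('pics/w3a.png',a);cv2.imwrite('pics/w3b.png',d)
hsv=cv2.cvtColor(f['image'],cv2.COLOR_BGR2HSV)
m=cv2.inRange(hsv,(5,120,90),(20,255,255));m[:,:250]=0;m[:,400:]=0;m[240:]=0
cs,_=cv2.findContours(m,cv2.RETR_EXTERNAL,2);k=max(cs,key=cv2.contourArea);print(cv2.fitEllipse(k))
g=cv2.cvtColor(c,cv2.COLOR_BGR2GRAY);print(g[50:70:1,52:100:2])
E
```

```text
((320.3394470214844, 174.90573120117188), (88.38456726074219, 89.49344635009766), 172.9895782470703)
[[117 117 119 119 117 117 117 117 111 127 140 161 163 157 153 155 156 155
  153 153 151 152 138 140]
 [116 117 118 120 118 119 117 116 113 125 135 152 156 152 151 153 156 154
  152 152 151 151 138 134]
 [118 117 118 120 118 118 117 117 115 125 134 144 148 142 139 150 154 154
  153 152 151 151 136 135]
 [118 117 120 119 118 119 118 117 116 127 134 137 138 130 118 141 155 153
  154 153 151 153 140 139]
 [119 116 117 120 121 118 118 119 117 124 133 134 134 121 102 135 154 153
  155 154 153 153 146 147]
 [117 117 117 126 130 121 123 125 120 123 128 128 129 116  93 133 154 151
  153 154 151 151 149 150]
 [115 117 123 139 141 127 133 138 122 118 117 120 119 109  92 134 149 145
  147 147 145 147 145 147]
 [110 121 134 148 146 136 144 146 126 113 104 107 107 101  93 134 136 121
  124 122 123 127 133 141]
 [109 129 144 152 151 145 151 149 132 106  96  95  97  94  97 134 119  86
   89  90  93  96 110 133]
 [105 137 150 151 153 150 151 151 129  99  92  95  93  92  96 134 111  69
   65  67  68  7
[... 321 characters left out ...]
04 124 142 145 143 129 108  97 109 114 114 117 118 117 144 151 149
  149 149 147 144 141 141]
 [ 96  98 106 121 129 126 109  96 101 114 121 129 129 128 128 149 153 153
  154 154 152 149 147 145]
 [105 100  97 103 106 107  98  98 111 116 129 142 142 141 141 152 154 154
  155 152 152 149 146 147]
 [112 109 101 100 101 100 101 109 117 121 137 149 152 151 150 154 154 154
  152 152 151 145 135 144]
 [122 113 110 108 110 110 109 114 120 131 148 154 155 153 153 155 154 153
  152 150 151 142 122 137]
 [139 119 117 116 117 117 118 120 129 142 155 154 155 155 154 155 154 153
  151 151 150 140 117 132]
 [157 132 123 119 119 122 121 128 139 150 157 156 155 156 153 156 154 153
  151 150 151 141 117 129]]
```

View pics/w3a.png

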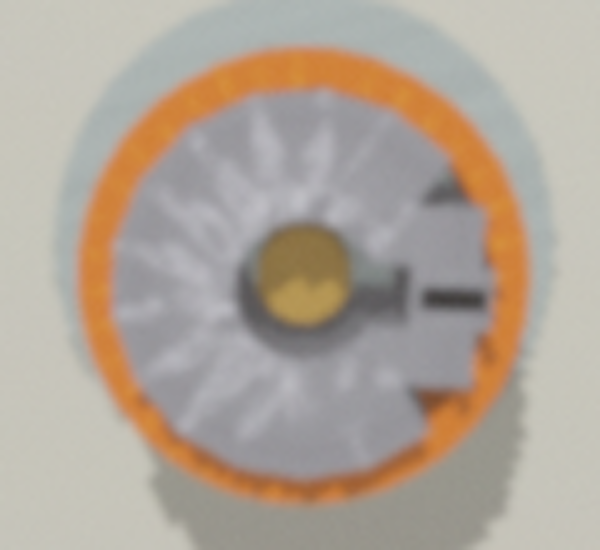

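View pics/w3b.png

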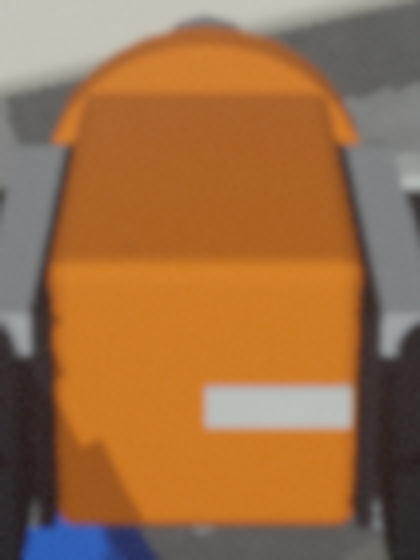

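```bash
python3 - <<'E'
from h import *
import pickle
f,s=pickle.load(open('wrist3.pkl','rb'))
R=cv2.Rodrigues(s['tool_rot'])[0]
def tl(p): return (R.T@(p-s['tcp_pos']))[:2]
C=lambda x,y:(259.5+x/5+.1,119.5+y/5+.1)
for z in(115,):
  for n,p in dict(faceL=(112,283),faceT=(302,88),faceB=(302,475),ringL=(78,275),ringR=(530,275),ringT=(304,46),ringB=(304,503),boreL=(237,288),boreT=(304,221),boreB=(304,356),line1=(423,298),line2=(485,299.5),slotend=(408,295),slotT=(395,265),slotB=(395,322)).items():
    print(n,tl(onz(f,*C(*p),z)).round(2))
g=cv2.cvtColor(f['image'],cv2.COLOR_BGR2GRAY).astype(float)
# line centroid by column
pts=[]
for u in range(346,356):
    w=np.clip(150-g[174:187,u],0,None);w[w<25]=0
    if w.sum()>100: pts.append(tl(onz(f,u,174+(w*np.arange(13)).sum()/w.sum(),115)));print(u,pts[-1].round(2))
pts=np.array(pts);print(np.degrees(np.arctan(np.polyfit(pts[:,0],pts[:,1],1)[0])))
# head top in grip
D=lambda x,y:(269.5+x/4,249.5+y/4)
zt=s['tcp_pos'][2]+35
P=np.array([tl(onz(f,*D(*p),zt)) for p in [(48,262),(362,262),(356,522),(60,522)]]);print(P.round(2),P.mean(0))
print(tl(onz(f,*D(205,407),zt)),tl(onz(f,*D(352,408),zt)))
E
```

```text
faceL [-26.33 -45.63]
faceT [ -0.4  -71.14]
faceB [ -0.47 -18.74]
ringL [-30.92 -46.71]
ringR [ 30.6  -46.68]
ringT [ -0.13 -76.42]
ringB [ -0.19 -14.66]
boreL [ -9.3  -44.95]
boreT [ -0.15 -53.93]
boreB [ -0.17 -35.62]
line1 [ 16.1  -43.58]
line2 [ 24.58 -43.36]
slotend [ 14.04 -43.99]
slotT [ 12.21 -48.05]
slotB [ 12.32 -40.3 ]
346 [ 17.33 -43.6 ]
347 [ 18.01 -43.59]
348 [ 18.7  -43.55]
349 [ 19.38 -43.55]
350 [ 20.06 -43.54]
351 [ 20.75 -43.54]
352 [ 21.43 -43.52]
353 [ 22.12 -43.21]
354 [ 22.8 -43.2]
355 [ 23.49 -43.18]
4.167338977444996
[[-13.68 -15.1 ]
 [ 13.64 -15.08]
 [ 13.95  12.01]
 [-13.48  11.99]] [ 0.10614869 -1.54596462]
[-0.03437171 -0.38706033] [13.2114644 -0.2803445]
```

Request:
apply_moves(steps="0 -2 0 0.065;0 -4.4 0 0.065;0 -4.4 1 0.065;0 -4.4 3 0.065;0 -4.4 3.9 0.065;0 -4.4 3.9 0.065;0 -4.4 3.9 0.065")

```text
t: 6.55
tcp_pos: [532.0, 165.3, 173.5]
tool_rot: [3.006, -0.912, -0.0]
contact_force: [0.1, 0.0, -0.9]
opening: 27.2
```

```bash
python3 - <<'E'
from h import *
import pickle
s=status.sense();R=cv2.Rodrigues(s['tool_rot'])[0];print(s['t'],s['tcp_pos'],s['opening'],s['contact_force'],np.degrees(np.arctan2(R[1,0],R[0,0])),R[:,2])
F={}
for n in('wrist','scene','top'):
    F[n]=optics.grab_frame(n)
pickle.dump((F,s),open('v4.pkl','wb'))
cv2.imwrite('pics/s4.png',cv2.resize(F['scene']['image'][120:240,340:480],None,fx=5,fy=5,interpolation=2))
cv2.imwrite('pics/w4.png',F['wrist']['image'])
E
```

```text
6.55 [532.00720084 165.28474655 173.48907838] 27.17705921524152 [ 0.11077149  0.03631141 -0.93286184] -33.76125666295099 [-1.48104937e-04 -7.59899347e-05 -9.99999986e-01]
```

View pics/s4.png

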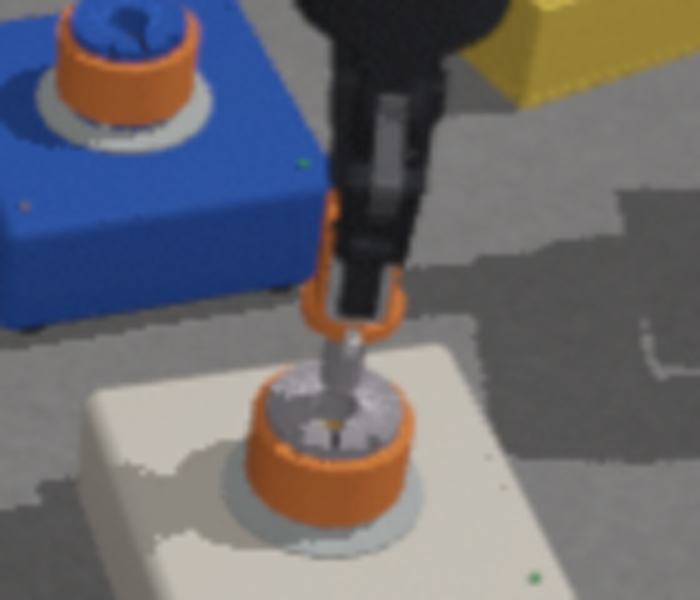

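View pics/w4.png

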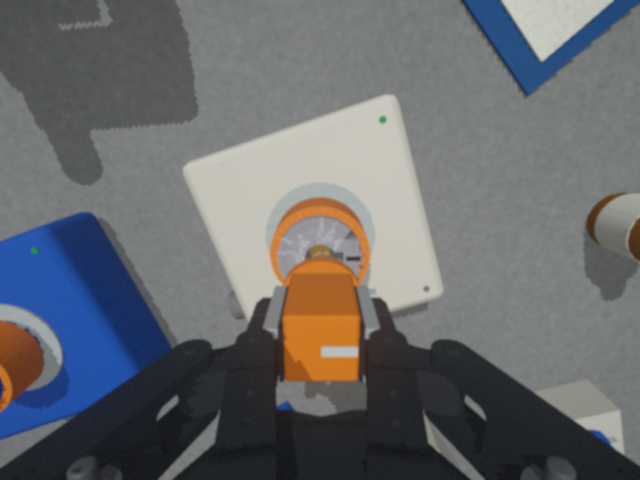

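```bash
python3 - <<'E'
from h import *
import pickle
F,s=pickle.load(open('v4.pkl','rb'));S=F['scene'];W=F['wrist'];R=cv2.Rodrigues(s['tool_rot'])[0]
C=lambda x,y:(339.5+x/5+.1,119.5+y/5+.1)
b=onz(S,*C(338,407),115);n=onz(S,*C(344,386),s['tcp_pos'][2]-49)
print('scene bore',b,'nose',n,'tool diff',R.T@(b-n))
cv2.imwrite('pics/w4c.png',cv2.resize(W['image'][185:300,260:380],None,fx=6,fy=5,interpolation=2))
cv2.imwrite('pics/w4c.png',cv2.resize(W['image'][185:300,260:380],None,fx=5,fy=5,interpolation=2))
cv2.imwrite('pics/s4c.png',cv2.resize(S['image'][175:225,380:440],None,fx=12,fy=12,interpolation=2))
E
```

```text
scene bore [531.35521736 166.68029816 115.        ] nose [530.61724247 168.64249877 124.48907838] tool diff [1.70475155 1.21979807 9.48911806]
```

View pics/w4c.png

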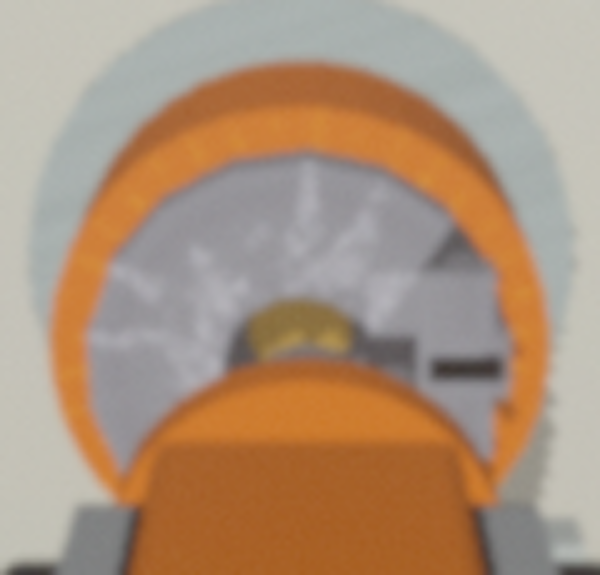

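View pics/s4c.png

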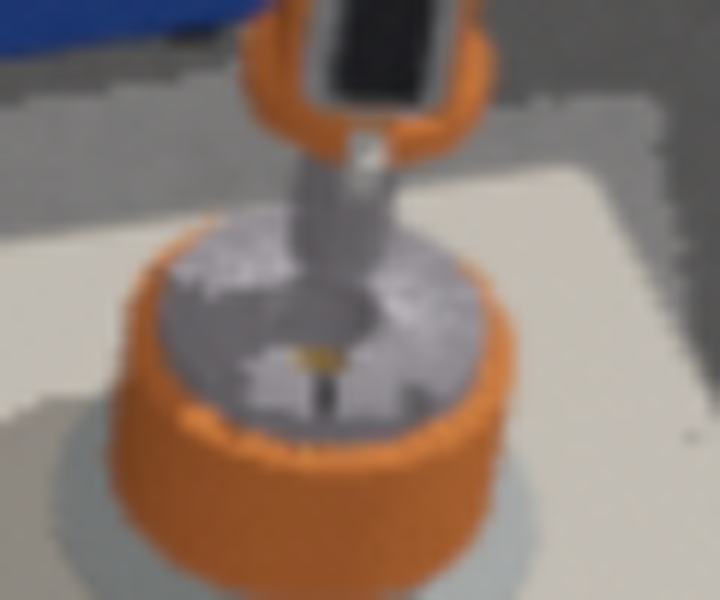

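```bash
python3 - <<'E'
from h import *
import pickle
F,s=pickle.load(open('v4.pkl','rb'));S=F['scene'];W=F['wrist'];R=cv2.Rodrigues(s['tool_rot'])[0]
C=lambda x,y:(379.5+x/12+.04,174.5+y/12+.04)
b=onz(S,*C(323.5,323),115)
pix=lambda p:(proj(S,p)-[379.5,174.5])*12
print(b,[pix(b+[0,0,dz]).round(0).tolist() for dz in(0,9.5,21.5,30,47.5)], 'x+5tool',pix(b+R[:,0]*5+[0,0,9.5]),'y+5tool',pix(b+R[:,1]*5+[0,0,9.5]))
tl=lambda p:(R.T@(p-s['tcp_pos']))[:2]
D=lambda x,y:(259.5+x/5+.1,184.5+y/5+.1)
for n,p in dict(faceL=(86,340),faceT=(302,152),faceR=(513,340),boreT=(300,297),boreL=(229,360),line1=(432,368),line2=(500,368.5),ringL=(52,340),ringR=(548,340)).items(): print(n,tl(onz(W,*D(*p),115)).round(2))
zc=s['tcp_pos'][2]-53+48
for n,p in dict(colL=(125,497),colR=(495,497),colT=(305,358)).items(): print(n,tl(onz(W,*D(*p),zc)).round(2))
E
```

```text
[531.84200211 164.749038   115.        ] [[324.0, 323.0], [331.0, 279.0], [339.0, 223.0], [345.0, 183.0], [358.0, 98.0]] x+5tool [330.32865134 300.26431855] y+5tool [299.16398532 277.08592688]
faceL [-27.02  -4.21]
faceT [ -0.52 -27.88]
faceR [25.33 -4.17]
boreT [-0.78 -9.75]
boreL [-9.53 -1.58]
line1 [15.47 -0.51]
line2 [23.85 -0.44]
ringL [-31.19  -4.22]
ringR [29.62 -4.17]
colL [-16.87  -8.19]
colR [17.43 -8.16]
colT [ -0.17 -21.91]
```

Request:
apply_moves(steps="0 0 0.3 0;0 0 0.6 0;0 0 0.9 0;0 0 1.2 0;0 0 1.4 0;0 0 1.4 0")

```text
t: 7.3
tcp_pos: [531.7, 165.5, 158.8]
tool_rot: [3.006, -0.912, -0.001]
contact_force: [0.5, 0.6, -0.7]
opening: 26.7
```

```bash
python3 - <<'E'
from h import *
s=status.sense();R=cv2.Rodrigues(s['tool_rot'])[0]
print(s['tcp_pos'],R.T@s['contact_force'],R.T@s['torque'])
F=optics.grab_frame('scene')
cv2.imwrite('pics/s5c.png',cv2.resize(F['image'][165:225,370:440],None,fx=10,fy=10,interpolation=2))
E
```

```text
[531.71841627 165.54010001 158.83546685] [ 0.10854698 -0.77252778  0.72051897] [-0.00440492 -0.00975919  0.05572593]
```

View pics/s5c.png

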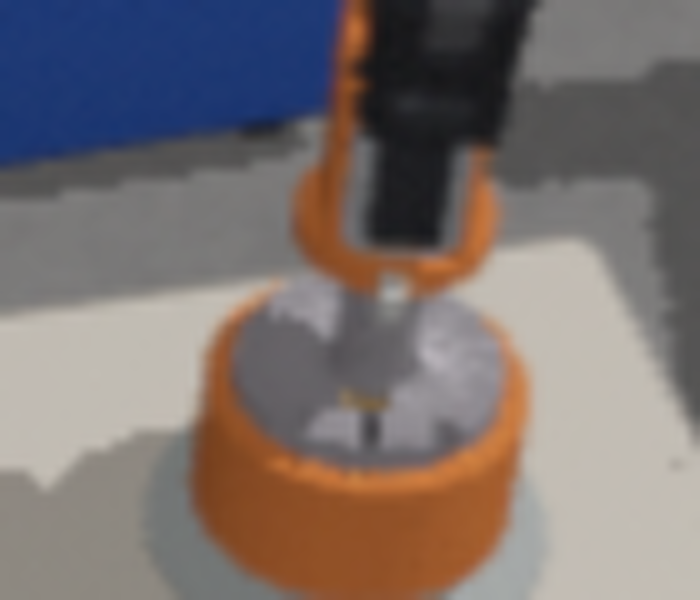

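Request:
apply_moves(steps="0 0 0.2 0;0 0 0.4 0;0 0 0.6 0;0 0 0.6 0")

```text
t: 7.75
tcp_pos: [531.7, 165.6, 152.9]
tool_rot: [3.006, -0.912, -0.001]
contact_force: [0.2, 0.2, -0.8]
opening: 27.4
```

Request:
apply_moves(steps="0 0 0.1 0;0 0 0.2 0;0 0 0.3 0;0 0 0.3 0")

```text
t: 8.15
tcp_pos: [531.9, 165.6, 150.2]
tool_rot: [3.006, -0.912, -0.0]
contact_force: [0.1, 0.7, -1.7]
opening: 27.0
```

Request:
apply_moves(steps="0 0 0.1 0;0 0 0.2 0;0 0 0.3 0;0 0 0.3 0")

```text
t: 8.55
tcp_pos: [532.0, 165.7, 147.3]
tool_rot: [-3.006, 0.912, -0.0]
contact_force: [-0.5, -0.6, 2.0]
opening: 27.2
```

Request:
apply_moves(steps="0 0 0.1 0;0 0 0.2 0;0 0 0.3 0;0 0 0.3 0")

```text
t: 8.95
tcp_pos: [532.0, 165.7, 144.2]
tool_rot: [-3.006, 0.912, -0.0]
contact_force: [-1.1, 0.6, 3.0]
opening: 27.0
```

Request:
apply_moves(steps="0 0 0.2 0;0 0 0.4 0;0 0 0.6 0;0 0 0.8 0;0 0 1 0;0 0 1.2 0;0 0 1.2 0")

```text
t: 9.65
tcp_pos: [532.0, 165.7, 132.2]
tool_rot: [-3.006, 0.912, -0.0]
contact_force: [-1.1, 0.4, 5.1]
opening: 26.8
```

Request:
apply_moves(steps="0 0 0.1 0;0 0 0.2 0;0 0 0.3 0;0 0 0.4 0;0 0 0.4 0")

```text
t: 10.15
tcp_pos: [532.0, 165.7, 128.4]
tool_rot: [-3.006, 0.912, -0.0]
contact_force: [-1.5, -0.5, 5.9]
opening: 27.1
```

Request:
apply_moves(steps="0 0 0.05 0;0 0 0.1 0;0 0 0.15 0;0 0 0.15 0")

```text
t: 10.55
tcp_pos: [532.0, 165.7, 127.0]
tool_rot: [-3.006, 0.912, -0.0]
contact_force: [-2.2, -1.4, 6.7]
opening: 27.0
```

Request:
apply_moves(steps="0 0 0.05 0;0 0 0.1 0;0 0 0.1 0")

```text
t: 10.85
tcp_pos: [532.0, 165.7, 126.0]
tool_rot: [-3.006, 0.912, -0.001]
contact_force: [-1.4, -0.6, 7.0]
opening: 26.9
```

Request:
apply_moves(steps="0 0 0.05 0;0 0 0.1 0;0 0 0.1 0")

```text
t: 11.15
tcp_pos: [532.1, 165.7, 125.9]
tool_rot: [-3.006, 0.912, -0.001]
contact_force: [-4.6, -2.6, 15.6]
opening: 27.1
```

Request:
apply_moves(steps="0 0 0.04 0;0 0 0.08 0;0 0 0.08 0;0 0 0.08 0")

```text
t: 11.55
tcp_pos: [532.1, 165.8, 125.9]
tool_rot: [3.006, -0.912, 0.002]
contact_force: [-6.9, -3.0, 21.5]
opening: 26.9
```

```bash
python3 - <<'E'
from h import *
s=status.sense();R=cv2.Rodrigues(s['tool_rot'])[0]
print(s['t'],s['tcp_pos'],R.T@s['contact_force'],R.T@s['torque'],R[:,2])
F=optics.grab_frame('scene')
a=cv2.resize(F['image'][165:225,370:440],None,fx=8,fy=8,interpolation=2)
cv2.imwrite('pics/s6c.png',a);cv2.imwrite('pics/s6.png',F['image'])
W=optics.grab_frame('wrist');cv2.imwrite('pics/w6.png',W['image'])
E
```

```text
11.55 [532.1315997  165.7642324  125.89617359] [ -3.99315411   6.32577152 -21.4660126 ] [-1.51827521e+00 -1.07996020e+00  2.99044041e-04] [ 1.25303058e-03 -4.05149434e-04 -9.99999133e-01]
```

View pics/s6c.png

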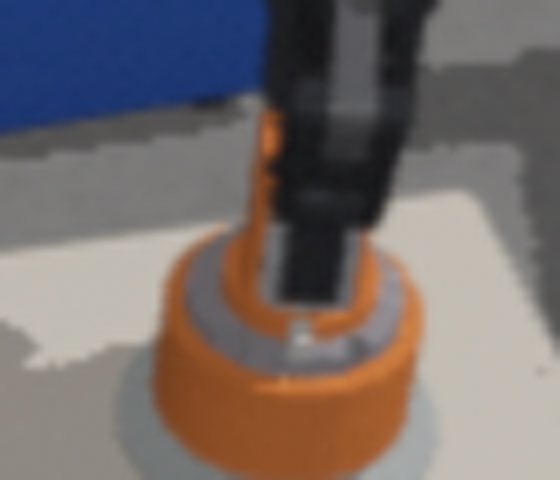

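View pics/w6.png

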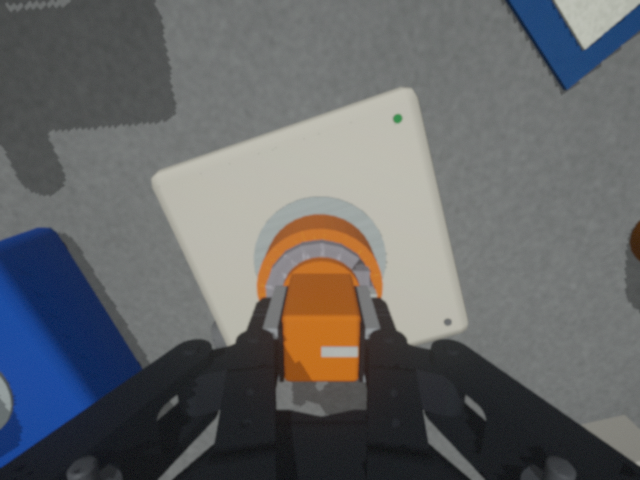

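View pics/s6.png

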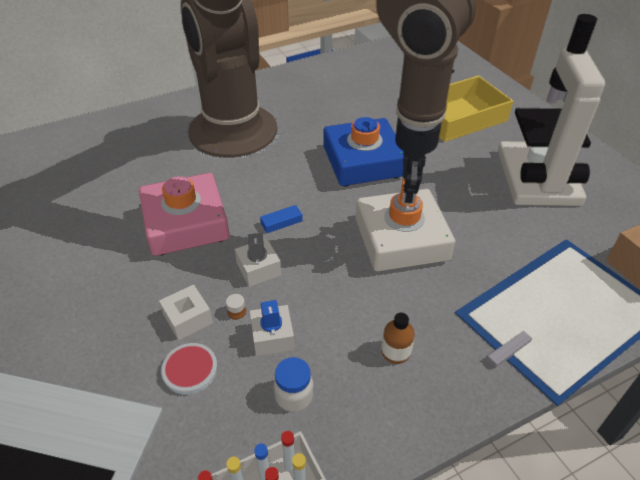

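Request:
apply_moves(steps="-0.02 0.03 0 0;-0.04 0.06 0 0;-0.04 0.06 0 0;-0.04 0.06 0 0")

```text
t: 12.05
tcp_pos: [532.1, 165.7, 125.9]
tool_rot: [-3.005, 0.912, -0.004]
contact_force: [-4.3, -2.0, 20.0]
opening: 27.1
```

```bash
python3 - <<'E'
from h import *
s=status.sense();R=cv2.Rodrigues(s['tool_rot'])[0]
print(s['t'],s['tcp_pos'],R.T@s['contact_force'],R.T@s['torque'],R[:,2])
E
```

```text
12.05 [532.06928014 165.72816832 125.91315131] [ -2.43346267   3.9892552  -20.0123823 ] [-1.05615258 -0.78228191 -0.01005376] [ 2.41317424e-03  2.72375934e-04 -9.99997051e-01]
```

Request:
apply_moves(steps="-0.03 0.05 0 0;-0.06 0.1 0 0;-0.06 0.1 0 0;-0.06 0.1 0 0")

```text
t: 12.45
tcp_pos: [532.0, 165.7, 125.9]
tool_rot: [-3.004, 0.911, -0.006]
contact_force: [-0.6, -0.9, 16.9]
opening: 27.1
```

```bash
python3 - <<'E'
from h import *
s=status.sense();R=cv2.Rodrigues(s['tool_rot'])[0]
print(s['t'],s['tcp_pos'],R.T@s['contact_force'],R.T@s['torque'],R[:,2])
E
```

```text
12.45 [531.9775686  165.67708927 125.93183038] [  0.02871756   1.00164033 -16.92747006] [-0.34036046 -0.33352182  0.07052522] [ 0.00423057  0.0013284  -0.99999017]
```

Request:
apply_moves(steps="0 0.01 0.05 0;0 0.02 0.1 0;0 0.02 0.12 0;0 0.02 0.12 0;0 0.02 0.12 0;0 0.02 0.12 0")

```text
t: 13.05
tcp_pos: [532.0, 165.7, 125.8]
tool_rot: [-3.004, 0.911, -0.007]
contact_force: [-3.9, -1.8, 26.5]
opening: 26.6
```

```bash
python3 - <<'E'
from h import *
s=status.sense();R=cv2.Rodrigues(s['tool_rot'])[0]
print(s['t'],s['tcp_pos'],R.T@s['contact_force'],R.T@s['torque'],R[:,2],s['opening'],s['qd'].round(3))
F=optics.grab_frame('scene')
cv2.imwrite('pics/s7c.png',cv2.resize(F['image'][175:225,370:440],None,fx=11,fy=11,interpolation=2))
E
```

```text
13.05 [531.98952307 165.71552971 125.84957008] [ -2.13819473   3.59031708 -26.49352703] [-1.03734724 -0.86853112 -0.00801345] [ 0.00495401  0.0012787  -0.99998691] 26.64928476460128 [ 0.001  0.001 -0.001 -0.002 -0.001  0.    -0.001]
```

View pics/s7c.png

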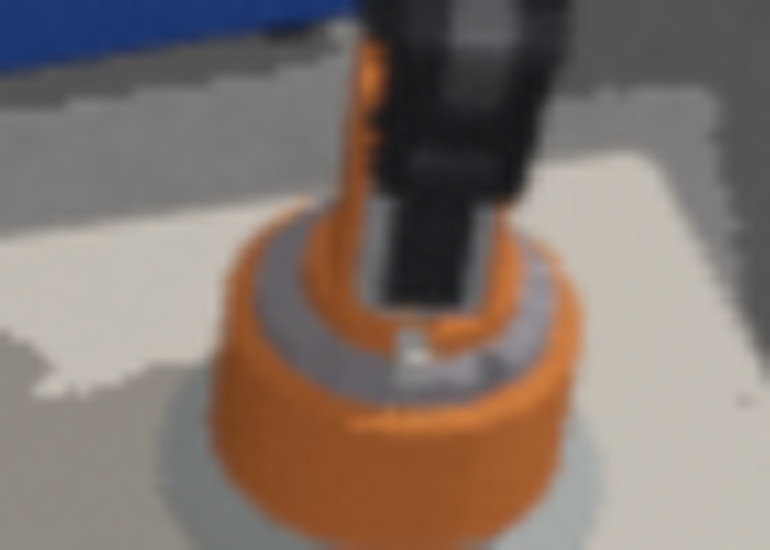

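```bash
python3 - <<'E'
from h import *
print(job.job_done());s=status.sense();print(s['t'],s['tcp_pos'],s['contact_force'],s['opening'])
E
```

```text
the job is handed in; nothing more can be done
None
the job is handed in; nothing more can be done
```

The orange spindle is fully home in the cream mixer's hub. The gripper still holds it by the head and pushes it down with about 26 N. I handed the job in at about 13 s.

- **How it went in:** I lifted the spindle straight out of its stand and read the keyway's direction in the wrist camera. I turned the spindle to match before lowering it, so the key entered on the first push and no turning under load was needed. The force then rose steadily with the ejector spring, from about 3.7 N to 8.7 N. It jumped at TCP height 125.9 mm, against 126.2 mm expected for a seated collar.
- **Last checks:**
  - In the final scene picture the collar sits on the hub face, and its tab points along the keyway.
  - The scene picture just after the collar touched down shows the blue and grey spindles and the bystanders where they started.
- **What disagreed:**
  - Before insertion, the scene camera suggested the spindle sat 2 to 4 mm higher in the grip than calculated; the height it seated at did not bear this out.
  - Pushing the collar down leaves about 4 N of sideways force and 1.3 N m of moment at the wrist. I had cut the sideways force to about 1 N, but it came back with the final push. The tool is tilted by about 0.005 rad.

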